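# Tip the chestnuts out of the saucepan into the baking tin

### The arm

A 6-joint arm with a two-finger parallel gripper is mounted at the origin on the work surface. World frame = base frame: x ahead of the robot, y to its left, z up, the work surface at z = 0. Lengths are in m, angles in degrees, forces in N, time in s.
With the tool pointing down it reaches from about 0.4 to 0.825 m from the base axis. Payload 7 kg.
Tool frame: the origin (TCP) lies at the very end of the fingers, on their centre line; the grasp point (between the pads) lies 19 mm behind it; z points along the fingers, y is the line along which they close (so a half turn about z gives the same grasp; the last joint's range is limited). The gripper opens to 88 mm and grips with 3 to 60 N. Pads are 19 mm wide; open, the fingers measure 130 mm over their backs; the gripper's body (78 mm by 193 mm) begins 47 mm behind the grasp point.
Start: joints at [81.881, 20.546, 0.682, 0, -70.136, -16.507], TCP at [0.281, 0.614, 0.227] pointing down, gripper open.
Joint ranges: [-176.03, 176.03], [-82.01, 121.73], [-58.28, 71.71], [-173.87, 95.51], [-174.79, -0.11], [-173.66, 173.66]. Speed limits (degrees/s): [136.94, 136.94, 172.46, 180, 180, 180].

### API

Orientations are given as [roll, pitch, yaw] about the fixed x, y, z axes, in that order (R = Rz(yaw) Ry(pitch) Rx(roll)).
In Python, from plant import get_state, capture, close_job, regions_of gives the robot as it stands.
- The arm moves only by the tool jog_arm, never from a script. Its argument "moves" is a list of rows, each a list of 3 entries, a list of its own where there are three numbers: the shift along the tool's x, y, z in cm, then the turn about the tool's z in degrees, then the finger opening in cm, from 0 to 8.76. A call has 1 to 12 rows; each row shifts and turns the commanded pose from where the row before left it, along the tool's axes as they then stand; what a row does not reach is not made up. A row lasts 1/8 s, in which the tool goes at most 62.5 mm and 10.7 degrees, less where a joint would pass 70% of its speed; a pose out of reach is approached as far as the arm can. A call is refused whole if a number of a shift passes 6.25 or a number of a turn 10.7, either way. A call with a gripper value outside its range is refused whole. The fingers move at their own pace and stop on an object; "newtons" is the grip in N (left out, the last holds). Time passes only in rows, so rows that do not move let the fingers close. It gives the time, the measured TCP pose, the force, the opening and the grip force at its end, in the units of the state.
- get_state(): the state, without advancing time (a new reading comes with each control period).
- capture(name): name is "side" or "top"; returns a dict with "pixels" (420x560x3 uint8, blue, green, red), "mtx" (3x3 intrinsics, pixels), "world_from_camera" (4x4, takes a point from camera to world coordinates). Camera axes: x right, y down, z forward; pixel columns grow to the right and rows downward; lengths in m; the calibration is good to about 2 mm. A picture is of the moment at which its call begins. There is no depth.
- close_job(): hands the job in; it is judged then, once.
Trained networks look in a picture, given as the dict that the camera call returned (one of the last four; its "shot" number tells which), for a name from the list of things; names that differ only in an ending like _2 or _b are one class to them, and where a whole thing is asked for, a point or a joint stands for the part that bears it (a point fixed in the world has none). Each returns a list of dicts, best first, with "confidence" (0 to 1); they miss things now and then, are a little off and sometimes report something else, mostly with a low value. They report only what shows in the picture. A call takes as long as a camera call. They do not tell look-alikes from the thing itself.
- regions_of(picture, thing): "pixels" (420x560 bool, what is visible of it) and "pixel" ([column, row] in pixels, amid what is visible of it).
The state is a dict: "time_s": time; "joints": joint angles; "qd": joint speeds; "joint_torque": joint torques, N m; "tcp_pos": TCP position; "eef_rot": TCP orientation; "contact_force": force on the tool from outside, world axes, zero at the start; "moment": the same for the moment, N m; "gripper_width": finger opening in m; "gripper_force": force on a finger pad.
Only numpy, scipy, OpenCV 4.12 (cv2) and the standard library are available. Lean on these libraries where they do the work, as an engineer would, in place of code of your own. Each camera call takes 0.05 s, during which the arm holds its last target. There are 200 camera calls.

### The job

Take the glass lid off the saucepan and lay it gently down flat, knob up, in the middle of the chopping board. Then lift the saucepan by its handle and tip it low over the baking tin until all five chestnuts have dropped into the tin, and set the empty pan gently back upright in the middle of its cork trivet. Let go of everything and leave the tin and all the other things on the table where they stand.

Things in the scene. Friction and masses are not known exactly. Their poses are not given: they have to be found in the camera images.
- pot: flared steel saucepan, 0.32-0.5 kg. Origin: centre of its underside, z up its axis. A cone: 80 mm diameter at the foot, 150 at the rim, 60 high; wall 4 mm, leaning out 30 deg; floor 5 mm. A level handle points along its own -x, centre line 46 mm above the underside: steel neck, then a round black grip 18 mm in diameter, 90 to 175 mm from the axis. Starts upright on the trivet, lid on, chestnuts inside
- pot_grip (a point): point on the centre line of the saucepan's round handle (diameter 18 mm), 115 mm from the pan's axis and 46 mm above its underside; axes as the pan's
- lid: domed clear glass lid with steel rim, 156 mm in diameter, 0.18 kg. Origin: centre of its underside, z up. Below, a flat plug 124 mm in diameter and 6 mm deep sits loosely (5 mm play) in the pan's rim: origin 54 mm above the pan's underside when on; on a flat surface it rests on this plug. Black knob on top, see lid_knob
- lid_knob (a point): centre of the lid's black knob: an upright cylinder 32 mm in diameter and 18 mm high, 43 mm above the lid's underside; the glass dome lies 22 mm below this point
- trivet: round cork trivet, 160 mm in diameter, 12 mm thick, fixed to the table; origin at the centre of its underside. Fixed equipment (gas stove, scale, basins, carton, all under 0.2 m) stands more than 0.45 m to either side and beyond 0.74 m ahead of the robot
- board: square two-tone wooden chopping board 180 x 180 x 18 mm, fixed to the table; origin at the centre of its underside, x and y along its sides
- tin: square dark steel baking tin lined with white paper, 200 x 200 mm outside, 45 mm high, wall and floor 4 mm, 0.7 kg, loose on the table; origin at the centre of its underside, x and y along its sides
- nut0: brown chestnut, 30 mm in diameter and 24 mm high, 14 g, slightly pointed at +z; origin at the centre of its pale flat end. Starts on the floor of the saucepan under the lid
- nut1: brown chestnut, 30 mm in diameter and 24 mm high, 14 g, slightly pointed at +z; origin at the centre of its pale flat end. Starts on the floor of the saucepan under the lid
- nut2: brown chestnut, 30 mm in diameter and 24 mm high, 14 g, slightly pointed at +z; origin at the centre of its pale flat end. Starts on the floor of the saucepan under the lid
- nut3: brown chestnut, 30 mm in diameter and 24 mm high, 14 g, slightly pointed at +z; origin at the centre of its pale flat end. Starts on the floor of the saucepan under the lid
- nut4: brown chestnut, 30 mm in diameter and 24 mm high, 14 g, slightly pointed at +z; origin at the centre of its pale flat end. Starts on the floor of the saucepan under the lid
- jar: bystander: amber glass jar with red cap, 66 mm diameter, 95 mm high; origin at the centre of its underside. May change places with can and canister
- can: bystander: steel can with yellow label, 66 mm diameter, 90 mm high; origin at the centre of its underside
- canister: bystander: white ceramic canister with steel lid, 66 mm diameter, 98 mm high; origin at the centre of its underside
- bottle: bystander: green glass bottle, 60 mm diameter, 180 mm high; origin at the centre of its underside
- mould: bystander: wooden rice-cake mould lying flat at the back, 85 x 150 x 24 mm with a short handle along its own +y; origin at the centre of its underside
- sieve: bystander: round steel sieve, 142 mm rim diameter, 49 mm high, with a red handle along its own +x to 175 mm from its centre; origin at the centre of its underside
Not all that is in view belongs to the job. What is shaped like the lid but purple is not meant.

How it is judged:
By the outcome, as a careful person would: the job done as asked, in the order asked, and still so for the second after the job is handed in, with the robot touching nothing.
It also fails if it takes over 72 s, if anything falls off the work surface, if the arm or the gripper's body presses on something with over 40 N, if the wrist force passes 120 N, or if a joint passes its speed limit or range.

## Working session

There is one attempt and no reset: what is moved stays moved. The work goes in short steps, Python scripts to look and compute and a tool call to move; the robot and the scene stay as the last step left them, time stands still between calls to the robot, and variables do not carry over. Pictures are saved under pics/ and viewed, at most 10 in all, crops included, and the job is handed in when it is done.

Besides the shell and the picture viewer there is one more tool, called in YAML: its name, and indented under it one key for each argument. jog_arm: Moves the arm, as the interface text tells. Its arguments: {"type":"object","properties":{"moves":{"type":"array"},"newtons":{"type":"number"}},"required":["moves"]}

```bash
mkdir -p pics; cat > h.py <<'E'
import numpy as np, cv2
from plant import get_state, capture, close_job, regions_of
def ray(p,uv,z):
    T=np.array(p["world_from_camera"]);d=T[:3,:3]@np.linalg.solve(np.array(p["mtx"]),[uv[0],uv[1],1.]);o=T[:3,3]
    return o+d*(z-o[2])/d[2]
def proj(p,X):
    T=np.linalg.inv(np.array(p["world_from_camera"]));c=T[:3,:3]@np.array(X)+T[:3,3];q=np.array(p["mtx"])@c
    return q[:2]/q[2]
E
python3 - <<'E'
from h import *
s=get_state();print({k:np.round(v,3).tolist() for k,v in s.items()})
P={n:capture(n) for n in("top","side")}
for n,p in P.items():
    cv2.imwrite(f"pics/{n}0.png",p["pixels"])
    print(n,np.round(p["world_from_camera"],3).tolist(),np.round(p["mtx"],1).tolist())
    for t,z in [("pot",.05),("lid",.07),("lid_knob",.109),("trivet",.012),("board",.018),("tin",.045),("jar",.095),("can",.09),("canister",.098),("bottle",.18),("mould",.024),("sieve",.049)]:
        for r in regions_of(p,t)[:3]:
            m=r["pixels"];print(t,round(r["confidence"],2),np.round(r["pixel"]),m.sum(),np.round(ray(p,r["pixel"],z),3))
E
```

```text
{'time_s': 0.0, 'joints': [81.881, 20.592, 0.634, -0.021, -70.136, -16.507], 'qd': [-0.031, 0.045, -0.016, -0.09, -0.058, 0.101], 'joint_torque': [0.003, -58.272, 29.305, 6.997, 0.007, -0.0], 'tcp_pos': [0.281, 0.613, 0.226], 'eef_rot': [179.905, -0.008, -24.634], 'contact_force': [-0.855, -0.144, 0.408], 'moment': [-0.049, 0.015, -0.028], 'gripper_force': 0.0, 'gripper_width': 0.088}
top [[0.025, -0.981, 0.193, 0.312], [-1.0, -0.024, 0.003, 0.014], [0.002, -0.193, -0.981, 1.009], [0.0, 0.0, 0.0, 1.0]] [[387.3, 0.0, 278.6], [0.0, 387.3, 206.8], [0.0, 0.0, 1.0]]
pot 0.71 [254. 218.] 295 [0.472 0.079 0.05 ]
lid 0.85 [276. 171.] 2949 [0.589 0.026 0.07 ]
lid 0.64 [390. 322.] 3222 [ 0.23  -0.249  0.07 ]
lid_knob 0.72 [391. 320.] 3144 [ 0.237 -0.24   0.109]
lid_knob 0.55 [277. 166.] 2969 [0.589 0.023 0.109]
trivet 0.63 [290. 201.] 459 [ 0.525 -0.012  0.012]
board 0.61 [175. 209.] 4690 [0.496 0.287 0.018]
board 0.2 [234. 270.] 637 [0.341 0.126 0.018]
tin 0.67 [409. 209.] 6742 [ 0.506 -0.313  0.045]
tin 0.57 [281. 110.] 1977 [0.766 0.018 0.045]
jar 0.67 [234. 274.] 625 [0.332 0.118 0.095]
ca
[... 503 characters left out ...]
 0.056 0.05 ]
lid 0.76 [304. 198.] 1392 [0.59  0.033 0.07 ]
lid_knob 0.89 [207. 321.] 2974 [ 0.214 -0.357  0.109]
lid_knob 0.58 [304. 202.] 1369 [ 0.559 -0.036  0.109]
trivet 0.56 [298. 226.] 912 [ 0.553 -0.018  0.012]
board 0.86 [249. 176.] 1702 [0.495 0.275 0.018]
tin 0.95 [331. 306.] 6994 [ 0.499 -0.351  0.045]
jar 0.67 [216. 202.] 760 [0.331 0.056 0.095]
jar 0.41 [292. 212.] 475 [ 0.517 -0.052  0.095]
jar 0.3 [249. 178.] 1772 [0.455 0.148 0.095]
can 0.9 [239. 255.] 949 [ 0.336 -0.166  0.09 ]
canister 0.77 [314. 173.] 558 [0.653 0.113 0.098]
bottle 0.66 [384. 241.] 1172 [ 0.631 -0.317  0.18 ]
mould 0.87 [361. 208.] 1070 [ 0.761 -0.01   0.024]
sieve 0.93 [307. 152.] 622 [0.717 0.316 0.049]
```

View pics/top0.png

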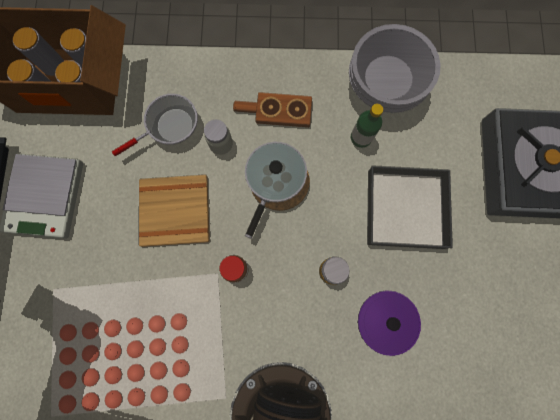

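View pics/side0.png

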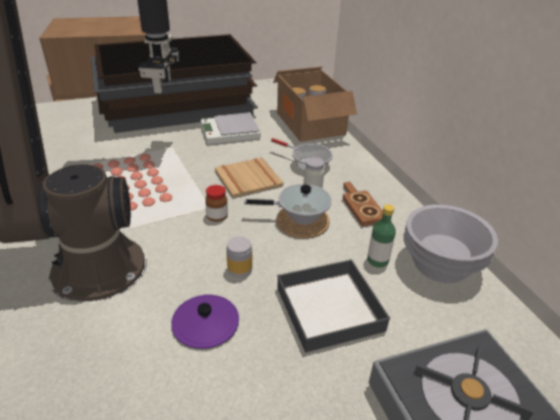

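The top view shows the clear lid with its knob at (275,167), the black handle running to (252,235), the board at (174,210) and the tin at (409,208). The purple look-alike is at (390,322). The side view agrees: knob at (305,188), handle at (260,202), tin at (331,306). Next I'll fit poses to both pictures.

```bash
cat >> h.py <<'E'
from scipy.optimize import minimize
def disc(r,z,n=40):
    a=np.linspace(0,2*np.pi,n,endpoint=False);return np.c_[r*np.cos(a),r*np.sin(a),0*a+z]
def box(h,z0,z1): return np.array([[a*h,b*h,z] for a in(-1,1) for b in(-1,1) for z in(z0,z1)])
def sil(p,V,q):
    c,s=np.cos(q[2]),np.sin(q[2]);W=V@np.array([[c,s,0],[-s,c,0],[0,0,1]])+[q[0],q[1],0]
    h=cv2.convexHull(np.array([proj(p,w) for w in W],np.float32))
    m=np.zeros((420,560),np.uint8);cv2.fillConvexPoly(m,np.round(h*16).astype(np.int32),1,shift=4);return m>0
def fit(ps,V,ms,q0):
    f=lambda q:sum(-(lambda s:(s&m).sum()/(s|m).sum())(sil(p,V,q)) for p,m in zip(ps,ms))
    return minimize(f,q0,method="Nelder-Mead",options=dict(initial_simplex=np.array(q0)+np.array([[0,0,0],[.015,0,0],[0,.015,0],[0,0,.15]])))
def tri(ps,uvs):
    A=[];b=[]
    for p,u in zip(ps,uvs):
        T=np.array(p["world_from_camera"]);d=T[:3,:3]@np.linalg.solve(np.array(p["mtx"]),[u[0],u[1],1.]);d/=np.linalg.norm(d)
        M=np.eye(3)-np.outer(d,d);A.append(M);b.append(M@T[:3,3])
    return np.linalg.lstsq(np.vstack(A),np.hstack(b),rcond=None)[0]
def best(p,t,near,tol=40):
    r=[x for x in regions_of(p,t) if np.hypot(*(np.array(x["pixel"])-near))<tol]
    return r[0]["pixels"] if r else None
E
python3 - <<'E'
from h import *
P=[capture("top"),capture("side")]
for t,V,q,n in [("tin",box(.1,0,.045),[.5,-.31,0],[(409,209),(331,306)]),("board",box(.09,0,.018),[.496,.28,0],[(175,209),(249,176)]),
  ("lid",np.r_[disc(.078,.074),disc(.016,.118),disc(.05,.09)],[.58,.02,0],[(276,171),(304,198)]),
  ("can",np.r_[disc(.033,0),disc(.033,.09)],[.34,-.11,0],[(331,271),(239,255)]),("jar",np.r_[disc(.033,0),disc(.033,.095)],[.33,.11,0],[(234,274),(216,202)]),
  ("canister",np.r_[disc(.033,0),disc(.033,.098)],[.66,.16,0],[(219,137),(314,173)]),("bottle",np.r_[disc(.03,0),disc(.03,.1),disc(.013,.18)],[.65,-.17,0],[(365,125),(384,241)])]:
    ms=[best(p,t,k) for p,k in zip(P,n)]
    for sel in ([0],[1],[0,1]):
        if all(ms[i] is not None for i in sel):
            o=fit([P[i] for i in sel],V,[ms[i] for i in sel],q);print(t,sel,np.round(o.x[:2],4),round(np.degrees(o.x[2]),1),round(-o.fun/len(sel),3))
def dark(p,x0,x1,y0,y1,th=45):
    m=np.zeros((420,560),np.uint8);m[y0:y1,x0:x1]=(p["pixels"].max(2)<th)[y0:y1,x0:x1]
    n,l,s,c=cv2.connectedComponentsWithStats(m);i=1+np.argmax(s[1:,4]);return c[i],s[i],l==i
k=[dark(P[0],262,290,152,180),dark(P[1],295,317,178,198)]
print([ (np.round(a[0],1),a[1]) for a in k],"knob",tri(P,[a[0] for a in k]))
g=[dark(P[0],240,275,198,242),dark(P[1],240,280,192,212)]
print([ (np.round(a[0],1),a[1]) for a in g],"grip mid",tri(P,[a[0] for a in g]))
for p,a,z in zip(P,g,(.06,.06)):
    ys,xs=np.where(a[2]);W=np.array([ray(p,(x,y),.058)[:2] for x,y in zip(xs,ys)]);v=cv2.fitLine(W.astype(np.float32),cv2.DIST_L2,0,.01,.01).ravel()
    t=(W-v[2:])@v[:2];print("line",v,np.degrees(np.arctan2(v[1],v[0])),"ends",v[2:]+v[:2]*t.min(),v[2:]+v[:2]*t.max())
v=np.hstack([cv2.resize(p["pixels"][y:y+120,x:x+130],None,fx=3,fy=3,interpolation=2) for p,x,y in((P[0],215,130),(P[1],235,150))]);cv2.imwrite("pics/z1.png",v)
E
```

```text
tin [0] [ 0.5164 -0.3195] -2.2 0.979
tin [1] [ 0.5136 -0.3196] -1.8 0.988
tin [0, 1] [ 0.5147 -0.3195] -2.2 0.979
board [0] [0.4945 0.2943] 5.5 0.952
board [1] [0.4921 0.2887] 4.5 0.915
board [0, 1] [0.4949 0.2912] 6.6 0.93
lid [0] [0.5885 0.0279] 4.6 0.986
lid [1] [0.5865 0.0219] 3.4 0.977
lid [0, 1] [0.587  0.0259] 9.4 0.948
can [0] [ 0.3462 -0.1196] 5.6 0.892
can [1] [ 0.3495 -0.1234] 9.2 0.873
can [0, 1] [ 0.348  -0.1207] 3.8 0.881
jar [0] [0.3468 0.1215] 0.4 0.826
jar [1] [0.3446 0.1256] -1.5 0.844
jar [0, 1] [0.3451 0.1224] 7.1 0.834
canister [0] [0.6802 0.1791] 2.8 0.864
canister [1] [0.6927 0.1959] -6.6 0.732
canister [0, 1] [0.6853 0.1813] 1.9 0.784
bottle [0] [ 0.7109 -0.2044] 11.8 0.936
[(array([275.4, 166.9]), array([270, 161,  12,  13, 122], dtype=int32)), (array([305.3, 188.9]), array([302, 186,   8,   7,  47], dtype=int32))] knob [0.58844159 0.02749042 0.10612714]
[(array([255.2, 219.8]), array([247, 205,  17,  31, 182], dtype=int32)), (array([259.2, 201.7]), array([248, 201,  24,   3,  46], dtype=int32))] grip mid [0.46519445 0.07527503 0.05484619]
line [ 0.93194455 -0.3626009   0.4655645   0.07488408] -21.26001 ends [0.42924925 0.08901361] [0.50280016 0.06039643]
line [ 0.9255319  -0.37866962  0.46301982  0.07113081] -22.2513 ends [0.43236985 0.08367086] [0.49527301 0.05793483]
```

View pics/z1.png

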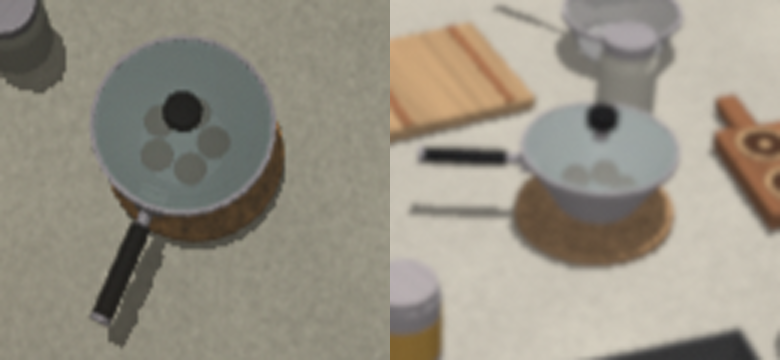

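The crop shows the knob over the pan centre and the handle heading down-left, about -21.5° in yaw. The fits agree: knob at (0.588, 0.026), board at (0.495, 0.291), tin at (0.515, -0.320). Moving to the lid.

jog_arm:
  moves:
    - [[4.35,3.37,0],0.26,8.7]
    - [[4.35,3.37,0],0.26,8.7]
    - [[4.35,3.37,0],0.26,8.7]
    - [[4.35,3.37,0],0.26,8.7]
    - [[4.35,3.37,0],0.26,8.7]
    - [[4.35,3.37,0],0.26,8.7]
    - [[4.35,3.37,0],0.26,8.7]
    - [[4.35,3.37,0],0.26,8.7]
    - [[4.35,3.37,0],0.26,8.7]
    - [[4.35,3.37,0],0.26,8.7]
    - [[4.35,3.37,0],0.26,8.7]
    - [[4.35,3.37,0],0.26,8.7]
  newtons: 15

```text
time_s: 3.6
tcp_pos: [0.5732, 0.0194, 0.2269]
eef_rot: [-180.0, -0.0, -27.7]
contact_force: [1.4, 0.6, 0.2]
gripper_width: 0.0869
gripper_force: 0.0
```

jog_arm:
  moves:
    - [[1.0,-1.27,3],0,8.7]
    - [[0,0,4],-3.1,8.7]
    - [[0,0,3.5],-3.1,8.7]
    - [[0,0,0],0,8.7]

```text
time_s: 4.1
tcp_pos: [0.5855, 0.027, 0.1191]
eef_rot: [179.8, 0.2, -21.6]
contact_force: [-0.3, -0.6, 0.9]
gripper_width: 0.0869
gripper_force: 0.0
```

```bash
python3 - <<'E'
from h import *
p=capture("side");q=capture("top")
print(get_state()["tcp_pos"])
v=np.hstack([cv2.resize(a["pixels"][y:y+140,x:x+130],None,fx=3,fy=3,interpolation=2) for a,x,y in((q,215,110),(p,235,100))]);cv2.imwrite("pics/z2.png",v)
E
```

```text
[0.5879917  0.0277118  0.12263188]
```

View pics/z2.png

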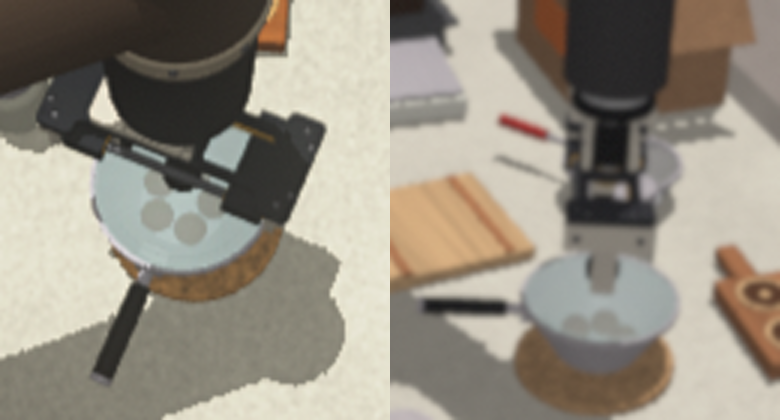

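The fingers straddle the knob, which shows between them at about (180,180) in the crop. Descend and close.

jog_arm:
  moves:
    - [[0,0,2.0],0,8.7]
    - [[0,0,0.7],0,8.7]
    - [[0,0,0],0,2.5]
    - [[0,0,0],0,2.5]
    - [[0,0,0],0,2.5]
    - [[0,0,0],0,2.5]
    - [[0,0,0],0,2.5]
    - [[0,0,0],0,2.5]
  newtons: 20

```text
time_s: 5.2
tcp_pos: [0.5873, 0.0276, 0.0946]
eef_rot: [180.0, 0.0, -21.5]
contact_force: [-0.7, -2.0, 1.9]
gripper_width: 0.0327
gripper_force: 1.1
```

jog_arm:
  moves:
    - [[0,0,0],0,2.0]
    - [[0,0,0],0,2.0]
    - [[0,0,-0.5],0,2.0]
    - [[0,0,-1.5],0,2.0]
    - [[0,0,-2.5],0,2.0]
    - [[0,0,-2.5],0,2.0]
    - [[0,0,-1.0],0,2.0]
    - [[0,0,0],0,2.0]

```text
time_s: 6.2
tcp_pos: [0.5876, 0.0278, 0.1754]
eef_rot: [-179.9, -0.1, -21.6]
contact_force: [-0.5, 0.3, -2.2]
gripper_width: 0.0312
gripper_force: 20.0
```

jog_arm:
  moves:
    - [[-1.1,-1.32,0],0,2.0]
    - [[-2.3,-2.64,0],0,2.0]
    - [[-2.3,-2.64,0],0,2.0]
    - [[-2.3,-2.64,0],0,2.0]
    - [[-2.3,-2.64,0],0,2.0]
    - [[-2.3,-2.64,0],0,2.0]
    - [[-2.3,-2.64,0],0,2.0]
    - [[-2.3,-2.64,0],0,2.0]
    - [[-1.1,-1.32,2],0,2.0]
    - [[0,0,3],0,2.0]
    - [[0,0,2],0,2.0]
    - [[0,0,0],0,2.0]

```text
time_s: 7.7
tcp_pos: [0.4929, 0.2906, 0.1021]
eef_rot: [179.7, 0.1, -21.5]
contact_force: [0.1, 0.0, -2.0]
gripper_width: 0.0312
gripper_force: 20.0
```

```bash
python3 - <<'E'
from h import *
p=capture("side");q=capture("top")
print(get_state()["tcp_pos"])
v=np.hstack([cv2.resize(a["pixels"][y:y+140,x:x+130],None,fx=3,fy=3,interpolation=2) for a,x,y in((q,110,120),(p,185,80))]);cv2.imwrite("pics/z3.png",v)
# trivet seen? nuts?
E
```

```text
[0.49450137 0.29158513 0.10456344]
```

View pics/z3.png

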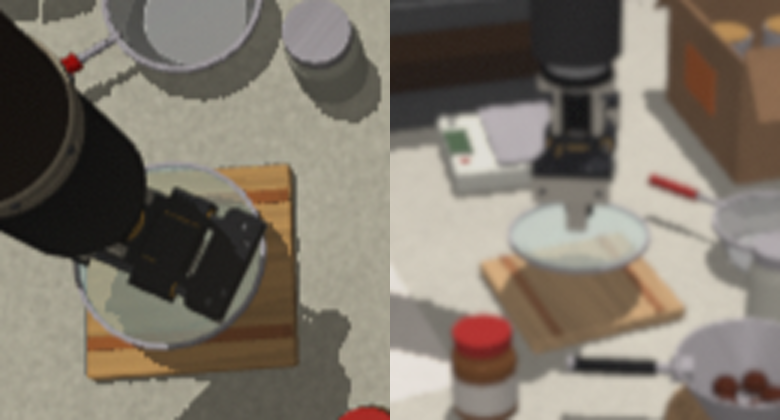

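The lid hangs level over the board. The apparent shift in the top view is parallax. Lowering gently.

jog_arm:
  moves:
    - [[0,0,2.5],0,2.0]
    - [[0,0,2.0],0,2.0]
    - [[0,0,0.7],0,2.0]
    - [[0,0,0.2],0,2.0]
    - [[0,0,0.2],0,2.0]
    - [[0,0,0],0,2.0]

```text
time_s: 8.55
tcp_pos: [0.4949, 0.2916, 0.0491]
eef_rot: [-179.9, -0.0, -21.5]
contact_force: [-0.6, -0.4, -1.8]
gripper_width: 0.0313
gripper_force: 20.0
```

jog_arm:
  moves:
    - [[0,0,0.1],0,2.0]
    - [[0,0,0.1],0,2.0]
    - [[0,0,0],0,2.0]

```text
time_s: 8.93
tcp_pos: [0.4946, 0.2913, 0.0465]
eef_rot: [180.0, 0.0, -21.5]
contact_force: [0.2, -0.2, -1.7]
gripper_width: 0.0312
gripper_force: 20.0
```

jog_arm:
  moves:
    - [[0,0,0.1],0,2.0]
    - [[0,0,0.1],0,2.0]
    - [[0,0,0],0,2.0]

```text
time_s: 9.3
tcp_pos: [0.4947, 0.2913, 0.0459]
eef_rot: [-180.0, -0.0, -21.5]
contact_force: [-5.2, -1.9, 12.3]
gripper_width: 0.0315
gripper_force: 20.0
```

jog_arm:
  moves:
    - [[0,0,-0.1],0,2.0]
    - [[0,0,0],0,6.0]
    - [[0,0,0],0,6.0]
    - [[0,0,0],0,6.0]
    - [[0,0,-3],0,6.0]
    - [[0,0,-4],0,6.0]
    - [[0.9,4.2,-2],0,6.0]
    - [[0.9,4.25,0],0,6.0]
    - [[0.9,4.25,0],0,6.0]
    - [[0.9,4.25,0],0,6.0]
    - [[0.8,4.25,0],0,6.0]
    - [[0,0,0],0,6.0]

```text
time_s: 10.8
tcp_pos: [0.4568, 0.0757, 0.1356]
eef_rot: [180.0, 0.0, -21.7]
contact_force: [-0.1, 0.1, 0.8]
gripper_width: 0.06
gripper_force: 0.0
```

```bash
python3 - <<'E'
from h import *
p=capture("side");q=capture("top");P=[q,p]
s=get_state();print(s["tcp_pos"],s["eef_rot"])
V=np.r_[disc(.078,.018+.008),disc(.016,.018+.052),disc(.05,.018+.024)]
for a,k in zip(P,[(175,209),(249,176)]):
    m=best(a,"lid",k)
    if m is not None:o=fit([a],V,[m],[.495,.29,0]);print("lid",o.x[:2],o.fun)
v=np.hstack([cv2.resize(a["pixels"][y:y+140,x:x+130],None,fx=3,fy=3,interpolation=2) for a,x,y in((q,190,120),(p,215,100))]);cv2.imwrite("pics/z4.png",v)
E
```

```text
[0.45807111 0.07779821 0.13586149] [-1.79961905e+02 -3.59045147e-02 -2.15982891e+01]
lid [0.49183727 0.282806  ] -0.3836734693877551
```

View pics/z4.png

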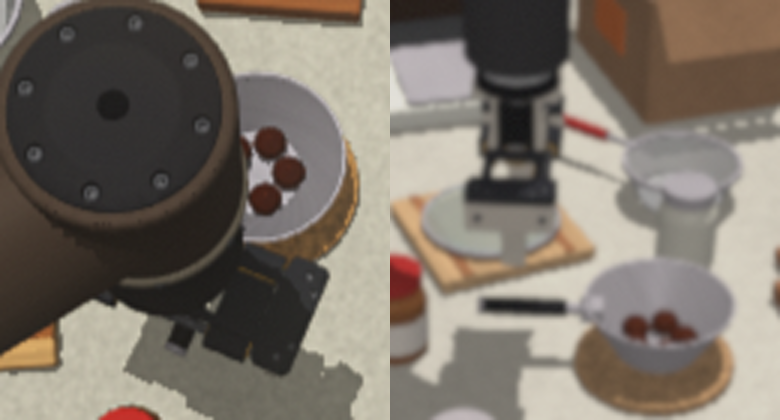

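The lid lies flat on the board, and the handle end shows just behind the fingers at about (180,335) in the crop. The nuts are in the pan. Descend to the handle and grip.

jog_arm:
  moves:
    - [[0,0,3],0,6.0]
    - [[0,0,4],0,6.0]
    - [[0,0,2.0],0,6.0]
    - [[0,0,0.7],0,6.0]
    - [[0,0,0],0,1.0]
    - [[0,0,0],0,1.0]
    - [[0,0,0],0,1.0]
    - [[0,0,0],0,1.0]
    - [[0,0,0],0,1.0]
    - [[0,0,0],0,1.0]
  newtons: 60

```text
time_s: 12.25
tcp_pos: [0.4578, 0.078, 0.0388]
eef_rot: [-180.0, -0.0, -21.6]
contact_force: [-1.3, 0.2, 2.1]
gripper_width: 0.0164
gripper_force: 60.0
```

jog_arm:
  moves:
    - [[0,0,-0.3],0,1.0]
    - [[0,0,-0.7],0,1.0]
    - [[0,0,-1],0,1.0]
    - [[0,0,-1],0,1.0]
    - [[0,0,0],0,1.0]
    - [[0,0,0],0,1.0]

```text
time_s: 13.0
tcp_pos: [0.4576, 0.078, 0.0686]
eef_rot: [-180.0, -0.0, -21.5]
contact_force: [-0.1, 1.1, -2.5]
gripper_width: 0.0163
gripper_force: 60.0
```

```bash
python3 - <<'E'
from h import *
p=capture("side")
s=get_state();print(s["tcp_pos"],s["contact_force"],s["moment"])
cv2.imwrite("pics/z5.png",cv2.resize(p["pixels"][100:240,200:360],None,fx=4,fy=4,interpolation=2))
E
```

```text
[0.45758419 0.07796802 0.06845239] [-0.63163543  0.07263279 -3.48712675] [0.38628347 0.53962312 0.07455162]
```

View pics/z5.png

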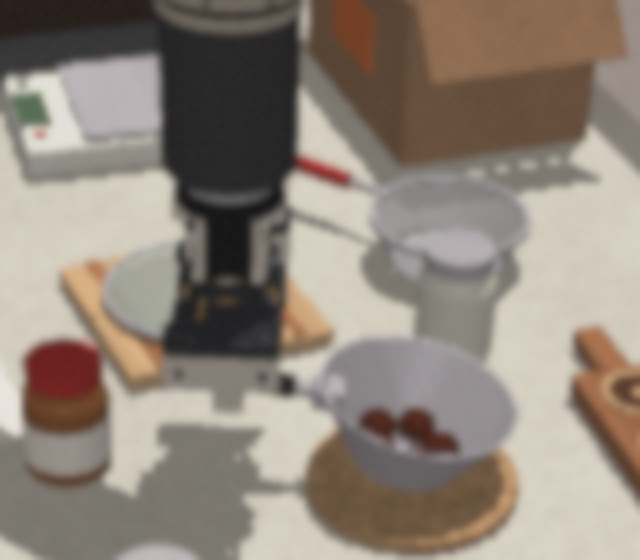

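The pan is lifted with only a slight nose-down tilt and the nuts still inside. The moment of 0.66 Nm shows that 60 N nearly holds it. Continue up.

jog_arm:
  moves:
    - [[0,0,-1],0,1.0]
    - [[0,0,-2],0,1.0]
    - [[0,0,-2.7],0,1.0]
    - [[0,0,-3],0,1.0]
    - [[0,0,-3],0,1.0]
    - [[0,0,-2.7],0,1.0]
    - [[0,0,-1.3],0,1.0]
    - [[0,0,0],0,1.0]

```text
time_s: 14.05
tcp_pos: [0.4579, 0.0781, 0.226]
eef_rot: [-179.9, -0.0, -21.6]
contact_force: [0.1, 0.5, -3.9]
gripper_width: 0.0169
gripper_force: 60.0
```

```bash
python3 - <<'E'
from h import *
p=capture("side");s=get_state();print(s["tcp_pos"],s["contact_force"],s["moment"],s["time_s"])
cv2.imwrite("pics/z6.png",cv2.resize(p["pixels"][60:260,190:400],None,fx=3,fy=3,interpolation=2))
E
```

```text
[0.45730234 0.07788879 0.22498604] [ 0.11342213 -0.54565747 -5.26501087] [0.19762932 0.57489994 0.00258931] 14.1
```

View pics/z6.png

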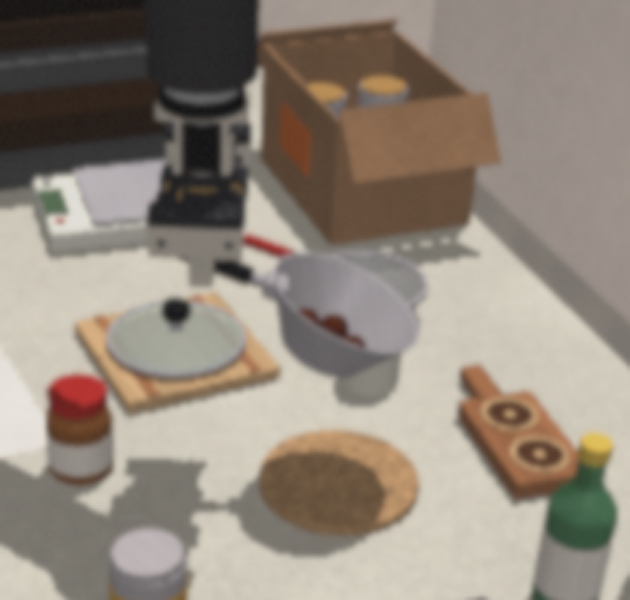

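The pan hangs at about 25° with the nuts inside, and the whole trivet is visible at (340,482) in the crop. Move to the tin.

jog_arm:
  moves:
    - [[0.3,1.5,0],0,1.0]
    - [[0.5,3.0,0],0,1.0]
    - [[0.5,3.0,0],0,1.0]
    - [[0.5,3.0,0],0,1.0]
    - [[0.5,3.0,0],0,1.0]
    - [[0.8,3.0,0],0,1.0]
    - [[1.5,2.8,0],0,1.0]
    - [[1.6,2.8,0],0,1.0]
    - [[1.6,2.8,0],0,1.0]
    - [[1.6,2.8,0],0,1.0]
    - [[1.6,2.8,0],0,1.0]
    - [[1.4,2.8,0],0,1.0]

```text
time_s: 15.6
tcp_pos: [0.4495, -0.2788, 0.2242]
eef_rot: [180.0, 0.2, -21.6]
contact_force: [0.7, 0.5, -4.9]
gripper_width: 0.0166
gripper_force: 60.0
```

```bash
python3 - <<'E'
from h import *
q=capture("top");p=capture("side");s=get_state();print(s["tcp_pos"],s["contact_force"],s["moment"],s["time_s"])
for a,k in ((q,(278,180)),(p,(302,222))):
    m=best(a,"trivet",k)
    if m is not None:o=fit([a],np.r_[disc(.08,0),disc(.08,.012)],[m],[.588,.026,0]);print("trivet",o.x[:2],o.fun)
cv2.imwrite("pics/z7.png",np.hstack([cv2.resize(a["pixels"][y:y+200,x:x+160],None,fx=2.5,fy=2.5,interpolation=2) for a,x,y in((q,330,120),(p,200,170))]))
E
```

```text
[ 0.44952952 -0.28000321  0.22382382] [-0.35728191  2.03905271 -3.96905606] [0.62054628 0.31216269 0.07934077] 15.7
trivet [0.58110782 0.01847086] -0.9567039106145251
trivet [0.56268955 0.02882927] -0.16885553470919323
```

View pics/z7.png

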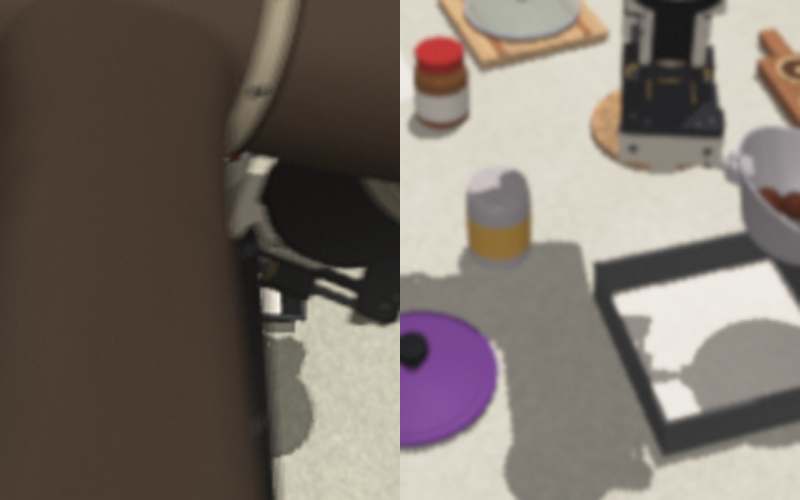

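The pan's nose is over the tin, still about 25° down, with the nuts inside; the tin is at (700,340) in the right half. Loosen the grip gradually so the pan pivots down.

jog_arm:
  moves:
    - [[0,1.2,0],0,1.0]
    - [[0,0,0],0,1.0]
    - [[0,0,0],0,1.0]
    - [[0,0,0],0,1.0]
  newtons: 40

```text
time_s: 16.3
tcp_pos: [0.4465, -0.2882, 0.2257]
eef_rot: [-180.0, -0.0, -21.5]
contact_force: [0.0, 0.7, -4.4]
gripper_width: 0.0169
gripper_force: 40.0
```

```bash
cat > look.py <<'E'
from h import *
p=capture("side");s=get_state();print(np.round(s["tcp_pos"],4),np.round(s["contact_force"],1),np.round(s["moment"],2),s["time_s"])
for t in("pot","nut0"):
    for r in regions_of(p,t)[:6]:
        if r["confidence"]>.3:
            ys,xs=np.where(r["pixels"]);print(t,round(r["confidence"],2),np.round(r["pixel"]),len(xs),"box",xs.min(),xs.max(),ys.min(),ys.max(),np.round(ray(p,r["pixel"],.012)[:2],3))
E
python3 look.py
```

```text
[ 0.4466 -0.2882  0.2257] [ 0.2  0.7 -4.6] [0.13 0.35 0.01] 16.35
pot 0.86 [347. 263.] 2222 box 311 371 232 290 [ 0.619 -0.202]
pot 0.36 [248. 174.] 994 box 226 271 159 186 [0.495 0.295]
```

jog_arm:
  moves:
    - [[0,0.3,0],0,1.0]
    - [[0,0,0],0,1.0]
    - [[0,0,0],0,1.0]
    - [[0,0,0],0,1.0]
  newtons: 25

```text
time_s: 16.95
tcp_pos: [0.4453, -0.2913, 0.2256]
eef_rot: [180.0, -0.0, -21.6]
contact_force: [-0.2, 0.4, -3.9]
gripper_width: 0.0172
gripper_force: 25.0
```

```bash
python3 look.py
```

```text
[ 0.4453 -0.2913  0.2256] [ 0.4  0.1 -4.1] [0.03 0.25 0.02] 17.0
pot 0.89 [338. 266.] 2191 box 310 364 235 295 [ 0.591 -0.205]
```

jog_arm:
  moves:
    - [[0,0,0],0,1.0]
    - [[0,0,0],0,1.0]
    - [[0,0,0],0,1.0]
    - [[0,0,0],0,1.0]
  newtons: 14

```text
time_s: 17.6
tcp_pos: [0.4453, -0.2913, 0.2256]
eef_rot: [180.0, -0.0, -21.5]
contact_force: [0.4, -0.8, -3.5]
gripper_width: 0.0176
gripper_force: 14.0
```

```bash
python3 look.py
```

```text
[ 0.4454 -0.2913  0.2256] [-0.3 -0.1 -4.1] [ 0.08  0.13 -0.06] 17.65
pot 0.77 [323. 273.] 1769 box 300 341 239 304 [ 0.543 -0.215]
```

jog_arm:
  moves:
    - [[0,0,0],0,1.0]
    - [[0,0,0],0,1.0]
    - [[0,0,0],0,1.0]
    - [[0,0,0],0,1.0]
  newtons: 9

```text
time_s: 18.25
tcp_pos: [0.4453, -0.2913, 0.2256]
eef_rot: [-180.0, -0.0, -21.5]
contact_force: [-0.1, -0.3, -5.1]
gripper_width: 0.0179
gripper_force: 9.0
```

```bash
cat >> look.py <<'E'
I=p["pixels"].astype(int);b,g,r=I[...,0],I[...,1],I[...,2]
M=((r-b>25)&(r<130)&(b<60)).astype(np.uint8);M[:225]=0;M[345:]=0;M[:,:278]=0;M[:,372:]=0
n,l,st,c=cv2.connectedComponentsWithStats(M)
for i in range(1,n):
    if st[i,4]>8:print("brown",np.round(c[i]),st[i,4],np.round(ray(p,c[i],.012)[:2],3))
E
python3 look.py
```

```text
[ 0.4453 -0.2913  0.2256] [ 0.8 -0.2 -4.1] [-0.01  0.19 -0.04] 18.3
```

```bash
sed -i 's/>.3:/>.1:/; s/r-b>25/r-b>10/; s/("pot","nut0")/("pot","nut0","tin")/' look.py; python3 look.py
```

```text
[ 0.4452 -0.2913  0.2255] [-0.3  0.2 -5.1] [ 0.03  0.13 -0.03] 18.45
pot 0.77 [321. 274.] 1743 box 301 340 240 303 [ 0.538 -0.217]
pot 0.44 [278. 141.] 69 box 271 286 138 146 [0.671 0.486]
nut0 0.37 [248. 174.] 964 box 226 271 159 185 [0.495 0.296]
tin 0.89 [341. 311.] 5703 box 278 388 260 352 [ 0.532 -0.346]
```

```bash
cat >> look.py <<'E'
def panpts(th,g,yaw,d=.14):
    V=np.r_[disc(.04,0),disc(.075,.06)]-[-d,0,.046];t=np.radians(th);c,s_=np.cos(t),np.sin(t)
    W=np.c_[V[:,0]*c+V[:,2]*s_,V[:,1],-V[:,0]*s_+V[:,2]*c];y=np.radians(yaw)
    return W@np.array([[np.cos(y),np.sin(y),0],[-np.sin(y),np.cos(y),0],[0,0,1]])+g
R=[r for r in regions_of(p,"pot") if r["confidence"]>.5]
if R:
    m=R[0]["pixels"];g=np.array(s["tcp_pos"])+[0,0,.019];best_=max((((lambda z:(z&m).sum()/(z|m).sum())(sil(p,panpts(th,g,s["eef_rot"][2],d),[0,0,0])),th,d) for th in range(-10,120,2) for d in(.13,.14,.15,.16)));print("tilt",best_)
E
python3 look.py
```

```text
[ 0.4452 -0.2913  0.2256] [ 0.5  0.7 -4.9] [ 0.06  0.08 -0.03] 18.65
pot 0.72 [324. 274.] 1801 box 300 340 240 304 [ 0.544 -0.219]
tin 0.71 [338. 311.] 5784 box 277 389 260 352 [ 0.525 -0.345]
tilt (np.float64(0.9231991525423728), 68, 0.14)
```

Tilt is 68° and the nuts are still held, so I'll do a short swing to carry it past 90°.

jog_arm:
  moves:
    - [[-1.5,0,-0.5],0,1.0]
    - [[-2.5,0,-0.5],0,1.0]
    - [[-1,0,0],0,1.0]
    - [[4,0,0],0,1.0]
    - [[4,0,0],0,1.0]
    - [[1,0,0],0,1.0]
    - [[0,0,0],0,1.0]
  newtons: 11

```text
time_s: 19.73
tcp_pos: [0.4824, -0.3059, 0.235]
eef_rot: [180.0, 0.1, -21.6]
contact_force: [-0.6, 0.4, -3.9]
gripper_width: 0.0179
gripper_force: 11.0
```

```bash
python3 look.py
```

```text
[ 0.4818 -0.3057  0.2352] [-1.5  0.6 -4.1] [-0.    0.21  0.  ] 19.775
pot 0.82 [324. 272.] 1431 box 306 336 240 305 [ 0.545 -0.214]
nut0 0.51 [362. 302.] 95 box 353 363 295 306 [ 0.591 -0.335]
tin 0.8 [336. 311.] 5874 box 276 390 259 352 [ 0.519 -0.341]
brown [355. 299.] 117 [ 0.581 -0.323]
tilt (np.float64(0.8842710997442456), 82, 0.14)
```

jog_arm:
  moves:
    - [[-2.5,0,0],0,1.0]
    - [[-4,0,0],0,1.0]
    - [[-1.5,0,0],0,1.0]
    - [[4,0,0],0,1.0]
    - [[2.5,0,0],0,1.0]
    - [[-1.5,0,0],0,1.0]
    - [[-1.0,0,0],0,1.0]
    - [[0,0,0],0,1.0]

```text
time_s: 20.98
tcp_pos: [0.4443, -0.291, 0.2362]
eef_rot: [-180.0, -0.1, -21.5]
contact_force: [0.7, 0.8, -3.5]
gripper_width: 0.0177
gripper_force: 11.0
```

```bash
python3 look.py
```

```text
[ 0.4449 -0.2911  0.2362] [-0.  -0.4 -3.7] [-0.07 -0.14  0.03] 21.025
pot 0.83 [303. 270.] 1442 box 286 316 238 305 [ 0.498 -0.192]
pot 0.2 [248. 175.] 983 box 226 272 160 186 [0.493 0.288]
nut0 0.62 [356. 293.] 74 box 349 358 290 298 [ 0.592 -0.307]
nut0 0.43 [330. 302.] 99 box 323 334 297 306 [ 0.518 -0.31 ]
tin 0.7 [338. 310.] 5779 box 277 389 260 352 [ 0.525 -0.34 ]
tin 0.34 [302. 272.] 1434 box 286 315 239 305 [ 0.492 -0.197]
brown [320. 276.] 22 [ 0.53  -0.224]
brown [360. 298.] 177 [ 0.594 -0.322]
brown [328. 302.] 53 [ 0.514 -0.311]
brown [367. 314.] 56 [ 0.585 -0.374]
tilt (np.float64(0.8848133848133848), 84, 0.14)
```

jog_arm:
  moves:
    - [[-1.5,0,-0.5],0,1.0]
    - [[-1.5,0,-0.5],0,1.0]
    - [[4,0,0],0,1.0]
    - [[2,0,0],0,1.0]
    - [[-3,0,0],0,1.0]
    - [[4,0,0],0,1.0]
    - [[-2.5,0,0],0,1.0]
    - [[0,0,0],0,1.0]
    - [[0,0,0],0,1.0]

```text
time_s: 22.35
tcp_pos: [0.459, -0.2967, 0.2463]
eef_rot: [-180.0, -0.1, -21.5]
contact_force: [-0.1, -0.1, -3.1]
gripper_width: 0.0176
gripper_force: 11.0
```

```bash
python3 look.py; python3 - <<'E'
from h import *
p=capture("side");cv2.imwrite("pics/z8.png",cv2.resize(p["pixels"][210:360,230:400],None,fx=4,fy=4,interpolation=2))
E
```

```text
[ 0.4592 -0.2967  0.2462] [ 0.3 -0.6 -4.1] [-0.09 -0.02 -0.01] 22.4
pot 0.91 [310. 269.] 1409 box 293 323 236 303 [ 0.516 -0.191]
nut0 0.64 [369. 312.] 103 box 364 375 310 320 [ 0.593 -0.371]
nut0 0.58 [313. 272.] 1500 box 293 324 235 304 [ 0.52  -0.206]
nut0 0.56 [363. 300.] 107 box 358 369 295 306 [ 0.597 -0.332]
nut0 0.53 [329. 303.] 102 box 325 335 297 307 [ 0.514 -0.313]
nut0 0.46 [355. 293.] 96 box 348 359 290 299 [ 0.59  -0.305]
nut0 0.4 [325. 279.] 35 box 323 327 275 283 [ 0.538 -0.238]
tin 0.8 [338. 309.] 5768 box 277 389 260 351 [ 0.526 -0.338]
tin 0.17 [369. 312.] 108 box 363 375 309 320 [ 0.591 -0.37 ]
brown [360. 298.] 177 [ 0.594 -0.322]
brown [330. 302.] 52 [ 0.517 -0.312]
brown [368. 315.] 48 [ 0.587 -0.375]
tilt (np.float64(0.8634615384615385), 84, 0.15)
```

View pics/z8.png

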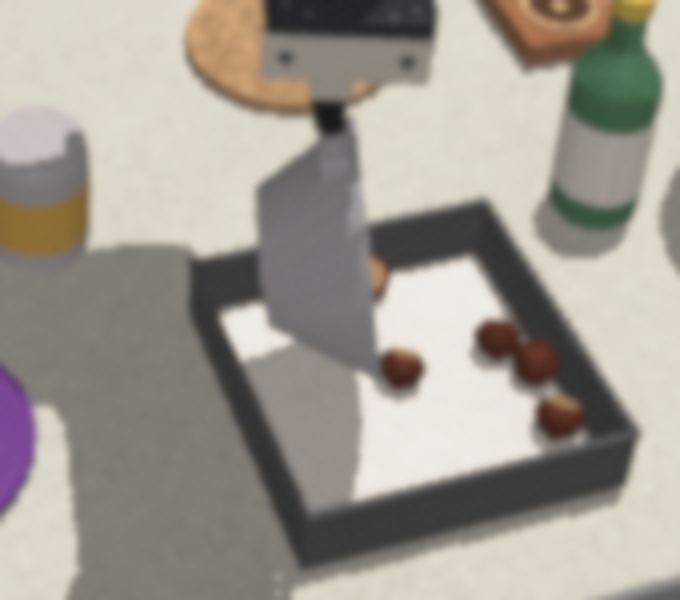

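The picture shows four nuts on the paper at (400,368), (497,338), (537,362) and (560,415) in the crop. The fifth is behind the pan edge at (375,275), which puts it inside the tin. The pan is empty. Next I'll re-measure the trivet.

```bash
python3 - <<'E'
from h import *
V=np.r_[disc(.08,0),disc(.08,.012)]
for i in range(2):
  for n,k in (("top",(278,180)),("side",(302,222))):
    q=capture(n)
    for r in regions_of(q,"trivet")[:2]:
        m=r["pixels"];ys,xs=np.where(m);o=fit([q],V,[m],[.585,.02,0]);print(n,round(r["confidence"],2),len(xs),xs.min(),xs.max(),ys.min(),ys.max(),np.round(o.x[:2],4),round(o.fun,3))
    I=q["pixels"].astype(int);M=((I[...,2]-I[...,0]>40)&(I[...,2]>70)).astype(np.uint8);w=np.zeros_like(M);w[k[1]-45:k[1]+45,k[0]-45:k[0]+45]=1;M*=w
    _,l,s,c=cv2.connectedComponentsWithStats(M);j=1+np.argmax(s[1:,4]);o=fit([q],V,[l==j],[.585,.02,0]);print(n,"colour",s[j],np.round(o.x[:2],4),round(o.fun,3))
    if i==0:print("proj at pot centre",[np.round(proj(q,[.588+a,.0265+b,.012])) for a,b in((-.08,0),(.08,0),(0,-.08),(0,.08))])
E
```

```text
top 0.86 2777 250 309 152 210 [0.5822 0.0173] -0.969
top colour [ 250  152   60   59 2782] [0.5811 0.0186] -0.972
proj at pot centre [array([275., 207.]), array([277., 149.]), array([306., 178.]), array([246., 177.])]
side colour [276 204  32  34 586] [0.5739 0.0232] -0.366
proj at pot centre [array([278., 220.]), array([328., 210.]), array([314., 231.]), array([294., 200.])]
top 0.67 2712 250 309 152 209 [0.5812 0.0193] -0.949
top colour [ 250  152   60   59 2782] [0.5813 0.0182] -0.971
side 0.98 550 277 323 205 238 [0.5826 0.0147] -0.339
side colour [276 204  32  34 588] [0.5825 0.0207] -0.367
```

jog_arm:
  moves:
    - [[0,0,-1.5],0,1.0]
    - [[0,0,-2],0,1.0]
    - [[0.2,-2,0],0,1.0]
    - [[0.4,-3.2,0],0,1.0]
    - [[0.4,-3.6,0],0,1.0]
    - [[0.4,-3.6,0],0,1.0]
    - [[0.4,-3.6,0],0,1.0]
    - [[0.4,-3.6,0],0,1.0]
    - [[0.4,-3.6,0],0,1.0]
    - [[0.4,-3.6,0],0,1.0]
    - [[0.4,-3.6,0],0,1.0]
    - [[0.3,-3.4,0],0,1.0]
  newtons: 14

```text
time_s: 24.55
tcp_pos: [0.6186, 0.0052, 0.2818]
eef_rot: [-180.0, -0.1, -21.5]
contact_force: [0.4, -0.0, -3.5]
gripper_width: 0.0177
gripper_force: 14.0
```

jog_arm:
  moves:
    - [[0,0,0],0,1.0]
    - [[0,0,2],0,1.0]
    - [[0,0,2],0,1.0]
    - [[0,0,0],0,1.0]
    - [[0,0,0],0,1.0]

```text
time_s: 25.18
tcp_pos: [0.6183, 0.0036, 0.242]
eef_rot: [-180.0, -0.1, -21.5]
contact_force: [-0.1, 1.4, -2.9]
gripper_width: 0.0175
gripper_force: 14.0
```

```bash
python3 look.py
```

```text
[0.6184 0.0037 0.2421] [-0.2  0.3 -2.6] [-0.03 -0.11 -0.05] 25.225
pot 0.82 [324. 189.] 923 box 308 331 156 213 [0.705 0.137]
pot 0.31 [310. 167.] 260 box 303 319 158 188 [0.713 0.276]
nut0 0.56 [331. 302.] 105 box 324 335 297 307 [ 0.52  -0.312]
nut0 0.55 [355. 294.] 104 box 348 359 290 300 [ 0.587 -0.307]
nut0 0.53 [319. 276.] 89 box 317 327 274 283 [ 0.527 -0.223]
nut0 0.2 [244. 187.] 759 box 215 282 158 196 [0.462 0.227]
tin 0.96 [331. 305.] 6567 box 277 388 260 351 [ 0.517 -0.322]
tin 0.43 [244. 185.] 823 box 215 282 158 198 [0.465 0.237]
tin 0.15 [365. 299.] 118 box 358 369 295 306 [ 0.602 -0.33 ]
brown [319. 277.] 29 [ 0.529 -0.225]
brown [360. 298.] 180 [ 0.594 -0.322]
brown [330. 302.] 52 [ 0.517 -0.312]
brown [368. 315.] 50 [ 0.587 -0.375]
tilt (np.float64(0.8354430379746836), 84, 0.15)
```

jog_arm:
  moves:
    - [[0,0,1.5],0,1.0]
    - [[0,0,0.9],0,1.0]
    - [[-0.6,0,0.4],0,1.0]
    - [[-1.2,0,0.3],0,1.0]
    - [[-1.2,0,0.3],0,1.0]
    - [[-1.2,0,0.4],0,1.0]
    - [[-1.1,0,0.4],0,1.0]
    - [[0,0,0],0,1.0]
  newtons: 9

```text
time_s: 26.42
tcp_pos: [0.5677, 0.0239, 0.1993]
eef_rot: [-180.0, -0.0, -21.5]
contact_force: [-1.8, 1.1, 3.9]
gripper_width: 0.0181
gripper_force: 9.0
```

```bash
sed -i 's/("pot","nut0","tin")/()/; s/^M=.*$/M=np.zeros((420,560),np.uint8)/' look.py; python3 look.py
```

```text
[0.5682 0.0238 0.1994] [-4.5  0.7  5.1] [0.3  1.33 0.03] 26.475
tilt (np.float64(0.826007326007326), 76, 0.15)
```

jog_arm:
  moves:
    - [[-0.7,0,0.3],0,1.0]
    - [[-0.8,0,0.3],0,1.0]
    - [[-1.0,0,0.45],0,1.0]
    - [[0,0,0],0,1.0]
  newtons: 7

```text
time_s: 27.02
tcp_pos: [0.5443, 0.0328, 0.1874]
eef_rot: [180.0, 0.1, -21.5]
contact_force: [-0.7, 0.5, -1.1]
gripper_width: 0.0178
gripper_force: 7.0
```

```bash
sed -i 's/for d in(.13,.14,.15,.16)/for d in(.125,.13,.135,.14,.145,.15,.155)/; s/range(-10,120,2)/range(-10,110,1)/' look.py; echo 'e=g[:2]-[.5815,.0185];print("fwd",round(e@[.93,-.367],4),"lat",round(e@[.367,.93],4))' >> look.py; python3 look.py
```

```text
[0.5448 0.0328 0.1877] [-0.2  0.6 -1. ] [0.14 0.26 0.06] 27.075
tilt (np.float64(0.8246977547495682), 68, 0.145)
fwd -0.0393 lat -0.0002
```

jog_arm:
  moves:
    - [[-0.6,0,0.4],0,1.0]
    - [[-1.0,0,0.6],0,1.0]
    - [[-1.0,0,0.6],0,1.0]
    - [[-1.0,0,0.4],0,1.0]
    - [[-1.0,0,0.4],0,1.0]
    - [[-1.0,0,0.4],0,1.0]
    - [[-0.9,0,0.5],0,1.0]
    - [[0,0,0],0,1.0]

```text
time_s: 28.12
tcp_pos: [0.484, 0.0567, 0.1546]
eef_rot: [180.0, 0.0, -21.5]
contact_force: [0.7, -0.4, -0.3]
gripper_width: 0.0176
gripper_force: 7.0
```

```bash
python3 look.py
```

```text
[0.4845 0.0567 0.1549] [-0.   0.4 -0.3] [-0.    0.07  0.01] 28.175
tilt (np.float64(0.8605466012613875), 47, 0.14)
fwd -0.1042 lat -0.0001
```

jog_arm:
  moves:
    - [[-0.9,0,0.5],0,1.0]
    - [[-1.1,0,0.6],0,1.0]
    - [[-1.2,0,1.0],0,1.0]
    - [[-1.2,0,1.1],0,1.0]
    - [[-1.0,0,1.2],0,1.0]
    - [[-1.1,0,1.3],0,1.0]
    - [[0,0,0],0,1.0]

```text
time_s: 29.1
tcp_pos: [0.4227, 0.0802, 0.097]
eef_rot: [179.9, 0.1, -21.5]
contact_force: [-3.2, 2.5, 1.8]
gripper_width: 0.018
gripper_force: 7.0
```

```bash
python3 look.py
```

```text
[0.4234 0.0804 0.0976] [-3.4  1.1  1.8] [ 0.49  1.14 -0.01] 29.15
tilt (np.float64(0.8728070175438597), 22, 0.135)
fwd -0.1698 lat -0.0005
```

jog_arm:
  moves:
    - [[-0.6,0,0.9],0,1.0]
    - [[-0.5,0,0.9],0,1.0]
    - [[-0.4,0,1.0],0,1.0]
    - [[-0.3,0,1.0],0,1.0]
    - [[-0.3,0,0.9],0,1.0]
    - [[-0.1,0,0.7],0,1.0]
    - [[0,0,0],0,1.0]

```text
time_s: 30.08
tcp_pos: [0.4039, 0.0882, 0.0437]
eef_rot: [179.9, -0.0, -21.5]
contact_force: [2.0, -3.8, 4.2]
gripper_width: 0.0178
gripper_force: 7.0
```

```bash
python3 look.py
```

```text
[0.404  0.0882 0.0438] [ 1.2 -3.7  3.6] [-1.23 -0.52 -0.04] 30.125
tilt (np.float64(0.9125235997482694), 3, 0.135)
fwd -0.1907 lat -0.0003
```

jog_arm:
  moves:
    - [[0,0,0.25],0,1.0]
    - [[0,0,0.2],0,1.0]
    - [[0,0,0],0,1.0]

```text
time_s: 30.55
tcp_pos: [0.4039, 0.0882, 0.0397]
eef_rot: [180.0, -0.0, -21.5]
contact_force: [-0.4, -4.4, 8.3]
gripper_width: 0.0176
gripper_force: 7.0
```

jog_arm:
  moves:
    - [[0,0,0],0,1.0]
    - [[0,0,0],0,1.0]
    - [[0,0,0],0,1.0]
    - [[0,0,0],0,1.0]
    - [[0,0,-0.5],0,1.0]
    - [[0,0,-1.0],0,1.0]
    - [[0,0,0],0,1.0]
    - [[0,0,0],0,1.0]
  newtons: 60

```text
time_s: 31.55
tcp_pos: [0.4035, 0.0884, 0.0544]
eef_rot: [-180.0, 0.0, -21.6]
contact_force: [0.1, -1.1, -3.2]
gripper_width: 0.0166
gripper_force: 60.0
```

```bash
python3 look.py; python3 look.py; python3 - <<'E'
from h import *
V=np.r_[disc(.04,.02),disc(.075,.08)]
for i in range(2):
  q=capture("top")
  for r in regions_of(q,"pot")[:1]:
    m=r["pixels"];ys,xs=np.where(m);print(r["confidence"],len(xs),xs.min(),xs.max(),ys.min(),ys.max())
    o=fit([q],V,[m],[.53,.037,0]);print(o.x,o.fun)
E
```

```text
[0.4035 0.0884 0.0544] [ 0.4 -0.2 -4.2] [ 0.15  0.43 -0.04] 31.6
tilt (np.float64(0.9058240396530359), 4, 0.135)
fwd -0.1912 lat -0.0003
[0.4035 0.0883 0.0543] [-0.3 -0.4 -3.1] [0.16 0.42 0.08] 31.7
tilt (np.float64(0.9016189290161893), 5, 0.135)
fwd -0.1911 lat -0.0004
0.27 1997 143 195 178 234
[0.53  0.037 0.   ] 0.0
0.82 2235 243 300 164 219
[ 0.5381825   0.03348904 -0.04744148] -0.7707973765964791
```

jog_arm:
  moves:
    - [[0,0,-1.0],0,1.0]
    - [[1.0,0,0],0,1.0]
    - [[1.7,0,0],0,1.0]
    - [[1.7,0,0],0,1.0]
    - [[0.9,0,0],0,1.0]
    - [[0,0,0],0,1.0]
    - [[0,0,0],0,1.0]

```text
time_s: 32.83
tcp_pos: [0.4526, 0.0688, 0.0643]
eef_rot: [180.0, 0.0, -21.6]
contact_force: [-0.7, -0.4, -3.6]
gripper_width: 0.0163
gripper_force: 60.0
```

```bash
cat > look2.py <<'E'
from look import *
from scipy.optimize import least_squares
s=get_state();g=np.array(s["tcp_pos"])+[0,0,.019]
for n in ("top","side"):
  q=capture(n)
  for r in regions_of(q,"pot")[:1]:
    m=r["pixels"];ys,xs=np.where(m);print(n,round(r["confidence"],2),len(xs),xs.min(),xs.max(),ys.min(),ys.max())
    # contour fit on visible hull, yaw from tool; params tilt,d
    b=max((((lambda z:(z&m).sum()/(z|m).sum())(sil(q,panpts(th,g,s["eef_rot"][2],d),[0,0,0])),th,d) for th in range(-4,14) for d in np.arange(.12,.156,.003)))
    print("tilt,d",b,"centre fwd",(g[:2]-[.5815,.0185])@[.93,-.367]+b[2])
E
python3 look2.py
```

```text
[0.4526 0.0689 0.0644] [-0.2 -0.9 -3.6] [0.26 0.43 0.04] 32.875
tilt (np.float64(0.9202026599113363), 5, 0.135)
fwd -0.1384 lat -0.0004
top 0.58 1645 247 308 145 238
tilt,d (np.float64(0.6183385579937304), 13, np.float64(0.15300000000000002)) centre fwd 0.014659815614500749
side 0.89 1470 271 329 182 221
tilt,d (np.float64(0.9203314212874443), 5, np.float64(0.135)) centre fwd -0.0033401843854992674
```

jog_arm:
  moves:
    - [[0.2,0,0.6],0,1.0]
    - [[0,0,0.4],0,1.0]
    - [[0,0,0],0,1.0]

```text
time_s: 33.5
tcp_pos: [0.4546, 0.068, 0.054]
eef_rot: [179.9, 0.0, -21.6]
contact_force: [-0.5, -0.2, -3.9]
gripper_width: 0.0163
gripper_force: 60.0
```

jog_arm:
  moves:
    - [[0,0,0.3],0,1.0]
    - [[0,0,0.4],0,1.0]
    - [[0,0,0.4],0,1.0]
    - [[0,0,0.3],0,1.0]
    - [[0,0,0],0,1.0]
    - [[0,0,0],0,1.0]
  newtons: 20

```text
time_s: 34.25
tcp_pos: [0.4551, 0.0684, 0.0406]
eef_rot: [-180.0, -0.0, -21.5]
contact_force: [-3.3, 1.3, 0.9]
gripper_width: 0.0176
gripper_force: 20.0
```

```bash
python3 look2.py
```

```text
[0.4551 0.0683 0.0407] [-2.1  1.4  0.8] [0.27 0.66 0.03] 34.3
tilt (np.float64(0.9280757097791799), 2, 0.135)
fwd -0.1358 lat -0.0
top 0.64 1632 249 308 146 238
tilt,d (np.float64(0.6320947325438955), 13, np.float64(0.15600000000000003)) centre fwd 0.02018000020025293
side 0.88 1509 270 330 187 225
tilt,d (np.float64(0.9152010050251256), 2, np.float64(0.138)) centre fwd 0.002180000200252913
```

jog_arm:
  moves:
    - [[0,0,0.1],0,1.0]
    - [[0,0,0.1],0,1.0]
    - [[0,0,0],0,1.0]
  newtons: 8

```text
time_s: 34.92
tcp_pos: [0.4549, 0.0682, 0.0384]
eef_rot: [180.0, 0.0, -21.5]
contact_force: [-3.1, 0.8, 0.2]
gripper_width: 0.0177
gripper_force: 8.0
```

jog_arm:
  moves:
    - [[0,0,0],0,2.2]
    - [[0,0,0],0,3]
    - [[0,0,0],0,6]
    - [[0,0,0],0,6]
    - [[0,0,-3],0,6]
    - [[0,0,-5],0,6]
    - [[-1,0,-5],0,6]
    - [[-4,2,-2],0,6]
    - [[-4,4,0],0,6]
    - [[-1,5,0],0,6]
    - [[0,5,0],0,6]
    - [[0,0,0],0,6]

```text
time_s: 36.42
tcp_pos: [0.3017, -0.0457, 0.1886]
eef_rot: [-179.9, -0.0, -21.7]
contact_force: [-0.3, 0.1, 0.2]
gripper_width: 0.0598
gripper_force: 0.0
```

```bash
python3 - <<'E'
from h import *
print(get_state()["tcp_pos"],get_state()["time_s"])
P=[capture("top"),capture("side")]
def F(t,V,q0,near):
    for a,k in zip(P,near):
        m=best(a,t,k)
        if m is None:print(t,a.get("shot"),"none");continue
        ys,xs=np.where(m);o=fit([a],V,[m],q0);print(t,len(xs),xs.min(),xs.max(),ys.min(),ys.max(),np.round(o.x[:2],4),round(np.degrees(o.x[2]),1),round(o.fun,3))
F("pot",np.r_[disc(.04,.012),disc(.075,.072)],[.582,.018,0],[(278,180),(302,205)])
F("tin",box(.1,0,.045),[.515,-.32,0],[(409,209),(331,306)])
F("lid",np.r_[disc(.078,.026),disc(.016,.07),disc(.05,.042)],[.495,.29,0],[(175,209),(249,176)])
for p in P:
    r=[x for x in regions_of(p,"nut0") if x["confidence"]>.3]
    print([(round(x["confidence"],2),x["pixels"].sum(),np.round(ray(p,x["pixel"],.014)[:2],3)) for x in r])
q=P[0]["pixels"].astype(int)
# dark grip line
m=(P[0]["pixels"].max(2)<45);w=np.zeros_like(m);w[200:245,235:280]=1;ys,xs=np.where(m&w);print("dark",len(xs),xs.mean(),ys.mean() if len(xs) else 0)
W=np.array([ray(P[0],(x,y),.058)[:2] for x,y in zip(xs,ys)]);v=cv2.fitLine(W.astype(np.float32),cv2.DIST_L2,0,.01,.01).ravel();sg=np.sign(v[0]);print("handle",np.degrees(np.arctan2(v[1]*sg,v[0]*sg)),v[2:],v[2:]+.1325*v[:2]*sg)
E
```

```text
[ 0.30170731 -0.04573813  0.18861627] 36.425
pot 2975 248 307 147 241 [0.5802 0.0206] 6.0 -0.863
pot 1731 242 328 188 226 [0.5746 0.0122] 7.9 -0.847
tin 6127 367 452 166 248 [ 0.5147 -0.3186] -1.7 -0.915
tin 6403 277 389 261 351 [ 0.5133 -0.3193] -1.2 -0.902
lid 2796 142 202 179 238 [0.4968 0.2914] 6.4 -0.97
lid 909 226 271 160 185 [0.4955 0.2834] 5.2 -0.933
[(0.61, np.int64(89), array([ 0.52 , -0.308])), (0.53, np.int64(106), array([ 0.581, -0.307])), (0.46, np.int64(72), array([ 0.59 , -0.331])), (0.45, np.int64(921), array([ 0.747, -0.214])), (0.42, np.int64(98), array([ 0.588, -0.38 ]))]
[(0.56, np.int64(107), array([ 0.524, -0.23 ])), (0.52, np.int64(95), array([ 0.604, -0.327])), (0.47, np.int64(121), array([ 0.598, -0.369]))]
dark 100 257.98 223.67
handle -21.485159 [0.45595962 0.06751987] [0.5792525  0.01899039]
```

```bash
python3 - <<'E'
from h import *
U=[]
for n in("top","side"):
    p=capture(n);I=p["pixels"].astype(int);M=((I[...,2]-I[...,0]>10)&(I[...,2]<190)&(I[...,1]<130)&(I[...,2]-I[...,1]>12)).astype(np.uint8)
    k=proj(p,[.524,-.235,.014]);print(n,k)
    _,l,s,c=cv2.connectedComponentsWithStats(M)
    for j in range(1,len(s)):
        X=ray(p,c[j],.014)
        if abs(X[0]-.515)<.12 and abs(X[1]+.32)<.13 and s[j,4]>10:print(np.round(c[j]),s[j],np.round(X[:2],3))
E
```

```text
top [374.98502342 203.34207476]
[407. 179.] [397 173  21  14 156] [ 0.592 -0.322]
[428. 180.] [423 175  11  10  89] [ 0.592 -0.377]
[376. 201.] [373 196   8  11  66] [ 0.53  -0.239]
[404. 206.] [399 202  12   9  83] [ 0.519 -0.312]
side [319.31545847 279.0428123 ]
[321. 278.] [316 273  12  12  91] [ 0.53  -0.234]
[360. 297.] [349 289  21  17 200] [ 0.592 -0.322]
[330. 302.] [325 298  11   9  76] [ 0.517 -0.312]
[370. 313.] [364 308  12  12 109] [ 0.591 -0.374]
```

All five nuts show inside the tin in both views (two touch each other at (0.592, -0.322)). The lid, pan and tin are in place and the gripper is clear.

```bash
python3 -c "
from plant import close_job
print(close_job())"
```

```text
the job is handed in; nothing more can be done
None
```

The job is handed in at about 37 s: the lid lies flat in the middle of the board, all five chestnuts are in the tin, which has not moved, and the empty pan stands upright within about 3 mm of the trivet's centre.

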